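# Feed lenses through the gate into the tray's slot

### The arm

A 6-joint arm with a two-finger parallel gripper is mounted at the origin on a cart in front of the work surface, level with it; the furniture and walls round the work are solid. World frame = base frame: x ahead of the robot, y to its left, z up, the work surface at z = 0. Lengths are in mm, angles in degrees, forces in N, time in s.
With the tool pointing down it reaches from about 300 to 850 mm from the base axis. Payload 4.2 kg.
Tool frame: the origin (TCP) lies midway between the tips of the shut fingers; the grasp point (between the pads) lies env.hold_point_z behind it (env.hold_point_z is the distance from the TCP to the grasp point, in mm); z points along the fingers, y is the line along which they close (so a half turn about z gives the same grasp; the last joint's range is limited). The gripper opens to 91 mm and grips with 3 to 60 N. Pads are 32 mm wide; open, the fingers measure 118 mm over their backs; the gripper's body (76 mm by 178 mm) begins 60 mm behind the grasp point.
Start: joints at [-1.146, 18.312, 89.639, -0, 72.044, -1.146], TCP at [575.016, 0, 213.976] pointing down, gripper open.
Joint ranges: [-177.97, 177.97], [-48.28, 115.42], [12.27, 149.76], [-77.06, 257.06], [2.81, 150.46], [-146.56, 146.56]. Speed limits (degrees/s): [147.25, 147.25, 180, 180, 180, 180].

### API

Orientations are given as [roll, pitch, yaw] about the fixed x, y, z axes, in that order (R = Rz(yaw) Ry(pitch) Rx(roll)).
In Python, from workcell import env, viewer, spotter gives the robot as it stands.
- The arm moves only by the tool apply_moves, never from a script. Its arguments are lists of equal length, an entry for each row: "delta_pos": the shift along the world's x, y, z normalised to -1 to 1, where 1 is 120 mm, a list of three; "rot": the turn, a rotation vector about the world's x, y, z normalised to -1 to 1, where 1 is 1.5 rad, a list of three; "hand": the opening, from 0 (shut) to 1 (fully open). A call has 1 to 10 rows; each row is the pose to reach, as a shift and turn from the pose commanded when the call began; what a row does not reach only later rows make up. A row lasts 1/12 s, in which the tool goes at most 41.7 mm and 7.16 degrees, less where a joint would pass 70% of its speed; a pose out of reach is approached as far as the arm can. A call with a number of a shift or a turn outside -1 to 1 is refused whole. A call with a gripper value outside its range is refused whole. The fingers move at their own pace and stop on an object; "newtons" is the grip in N (left out, the last holds). Time passes only in rows, so rows that repeat a pose let the fingers close. It gives the time, the measured TCP pose, the force, the opening and the grip force at its end, in the units of the state.
- env.state(): the state, without advancing time (a new reading comes with each control period).
- viewer.grab_frame(name): name is "scene" or "side" or "wrist"; returns a dict with "pixels" (400x640x3 uint8, red, green, blue), "camera_matrix" (3x3 intrinsics, pixels), "R" (3x3) and "t" (3): a world point X has camera coordinates R X + t; the wrist camera has in their place "mount" (4x4, takes a point from camera to tool coordinates, whose origin is the TCP and whose axes are the flange's). Camera axes: x right, y down, z forward; pixel columns grow to the right and rows downward; lengths in mm; the calibration is good to about 2 mm. A picture is of the moment at which its call begins: read the wrist's pose just before it. There is no depth.
- env.job_done(): hands the job in; it is judged then, once.
Trained networks look in a picture, given as the dict that the camera call returned (one of the last four; its "shot" number tells which), for a name from the list of things; names that differ only in an ending like _2 or _b are one class to them, and where a whole thing is asked for, a point or a joint stands for the part that bears it (a point fixed in the world has none). Each returns a list of dicts, best first, with "score" (0 to 1); they miss things now and then, are a little off and sometimes report something else, mostly with a low value. They report only what shows in the picture. A call takes as long as a camera call. They do not tell look-alikes from the thing itself.
- spotter.trace(picture, query): "mask" (400x640 bool, what is visible of it) and "box" ([centre column, centre row, width, height] in pixels, round what is visible of it).
- spotter.landmark_of(picture, query): "position" ([column, row] in pixels: a listed point, or the origin of a listed thing).
The state is a dict: "time_s": time; "qpos": joint angles; "qvel": joint speeds; "effort": joint torques, N m; "ee_pos": TCP position; "ee_rot": TCP orientation; "force": force on the tool from outside, world axes, zero at the start; "torque": the same for the moment, N m; "gripper_width": finger opening in mm; "gripper_force": force on a finger pad.
Only numpy, scipy, OpenCV 4.12 (cv2) and the standard library are available. Lean on these libraries where they do the work, as an engineer would, in place of code of your own. Each camera call takes 0.05 s, during which the arm holds its last target. There are 200 camera calls.

### The job

Push the three small black lens cells with your fingertips, one at a time, through the narrow gate of the aluminium sorting tray, so that each drops into the slot behind it and all three lie flat there in a row. Slide them only: do not lift or tip them. Leave the glass vial standing untouched in the tray, and leave the dish and the calculator beside the tray where they are.

Things in the scene. Friction and masses are not known exactly. Their poses are not given: they have to be found in the camera images.
- tray: fixed flat aluminium sorting tray; origin on the worktop under the middle of its gate; x points through the gate along the slot (away from the robot, turned up to 0.35 rad), y to the left, z up. All its rails are low, their tops 13 mm above the worktop, 5 mm above the deck: fingertips can pass over them while still pushing a lens, which reaches to 24 mm on the deck and 20 mm in the slot
- pen (a point): centre of the pen's floor (deck), 8 mm above the worktop, 62.5 mm before the gate; axes as the tray's. The flat railed pen, where the lenses start, covers tray x -125 to 0 mm, y -118 to +118 mm
- gate (a point): middle of the gate, at deck height (8 mm); axes as the tray's. A 30 mm wide gap in the 6 mm thick front rail (tray x 0 to 6 mm), with two lips 5 mm thick that flare at 45 degrees into the pen, to about tray x = -18 mm, y = +-36 mm. Behind it rails continue at 30 mm inner width
- slot (a point): centre of the slot's floor, 4 mm above the worktop; axes as the tray's. The slot, 30 mm wide, runs from tray x = 14 mm, where the deck steps down 4 mm, to its closed end at x = 101 mm. It holds three lenses in single file with 12 mm to spare: each next lens pushes the earlier ones along
- lens_a: lens in a black cylindrical cell, standing flat: 25 mm diameter, 16 mm tall, about 30 g (mass varies); origin at the centre of its underside, z axis up its own axis. Starts in one of four places in the pen, at about tray (x, y) = (-65, +84), (-65, -84), (-90, +31), (-90, -31) mm, each within 6 mm
- lens_b: the same as lens_a
- lens_c: the same as lens_a
- vial: small upright glass vial with a snap cap, 16 mm diameter, 42 mm tall, standing loose on the tray's deck in the one of the four places that has no lens; origin at the centre of its underside. Must not be touched
- dish: round covered dish, 57 mm diameter, 14 mm tall, loose on the worktop to the left of the tray's slot, origin at the centre of its underside; stays where it is
- calc: calculator, 68 x 118 x 11 mm (x, y, z), loose on the worktop to the right of the tray's slot, origin at the centre of its underside; stays where it is
Things that resemble listed ones, but are neither listed nor needed, are in the scene too. Leave any orange look-alike of the lens_b alone.

How it is judged:
By the outcome, as a careful person would: the job done as asked, in the order asked, and still so for the second after the job is handed in, with the robot touching nothing.
It also fails if it takes over 64 s, if anything falls off the work surface, if the arm or the gripper's body presses on something with over 40 N, if the wrist force passes 120 N, or if a joint passes its speed limit or range.

## Working session

There is one attempt and no reset: what is moved stays moved. The work goes in short steps, Python scripts to look and compute and a tool call to move; the robot and the scene stay as the last step left them, time stands still between calls to the robot, and variables do not carry over. Pictures are saved under pics/ and viewed, at most 10 in all, crops included, and the job is handed in when it is done.

Besides the shell and the picture viewer there is one more tool, called after "Call:" as name(argument=value, ...) on one line, values as JSON. apply_moves: Moves the arm, as the interface text tells. Its arguments: {"type":"object","properties":{"delta_pos":{"type":"array"},"rot":{"type":"array"},"hand":{"type":"array"},"newtons":{"type":"number"}},"required":["delta_pos","rot","hand"]}

```bash
mkdir -p pics; ls
cat > h.py <<'E'
import numpy as np, cv2
from workcell import env, viewer, spotter
def save(p,n): cv2.imwrite('pics/'+n,cv2.cvtColor(p['pixels'],cv2.COLOR_RGB2BGR))
def ray(p,uv,z):
    R=np.array(p['R']);t=np.array(p['t']);K=np.array(p['camera_matrix'])
    c=-R.T@t; d=R.T@np.linalg.inv(K)@np.array([uv[0],uv[1],1.])
    return c+d*(z-c[2])/d[2]
E
python3 - <<'E'
from h import *
s=env.state(); print({k:np.round(v,2).tolist() for k,v in s.items()}, env.hold_point_z)
for n in ('scene','side'):
    p=viewer.grab_frame(n); save(p,n+'0.png')
    print(n,'campos',np.round(-np.array(p['R']).T@np.array(p['t'])))
    for q,z in (('pen',8),('gate',8),('slot',4),('tray',0),('dish',0),('calc',0),('vial',8),('lens_a',8)):
        for d in spotter.landmark_of(p,q)[:6]:
            print(q,round(d['score'],2),np.round(d['position'],1),np.round(ray(p,d['position'],z),1))
E
```

```text
pics
{'time_s': 0.0, 'qpos': [-1.15, 18.35, 89.71, 0.0, 72.04, -1.15], 'qvel': [-0.02, -0.02, 0.04, -0.02, -0.04, -0.08], 'effort': [-0.0, -41.25, -23.2, 0.07, 0.05, -0.0], 'ee_pos': [574.49, 0.02, 213.11], 'ee_rot': [-179.9, -0.0, 90.0], 'force': [-0.32, -0.39, -0.14], 'torque': [0.03, -0.01, 0.02], 'gripper_force': 0.0, 'gripper_width': 90.96} 18.8
scene campos [-103. -425.  688.]
pen 0.58 [320.1 223.2] [474.2 -18.8   8. ]
gate 0.91 [334.3 205.2] [533.2 -11.9   8. ]
slot 0.7 [343.  183.9] [603.7  13.5   4. ]
tray 0.81 [334.  205.5] [539.6  -7.1   0. ]
dish 0.66 [303.3 227.4] [452.5   5.6   0. ]
calc 0.93 [401.2 206.2] [ 617.2 -119.2    0. ]
calc 0.61 [296.  171.8] [582.7 123.    0. ]
calc 0.25 [329.5 234. ] [467.2 -45.8   0. ]
vial 0.62 [327.2 234.9] [456.1 -48.1   8. ]
lens_a 0.64 [279.8 210.8] [456.5  66.7   8. ]
lens_a 0.63 [335. 202.] [542.   -7.6   8. ]
lens_a 0.48 [300.4 226.7] [444.3   6.3   8. ]
lens_a 0.45 [283.1 274.4] [332.2 -40.7   8. ]
lens_a 0.43 [359.4 234.4] [492.5 -96.7   8. ]
side campos [ 364. -696.  687.]
pen 0.64 [318.1 235.5] [482.1 -15.9   8. ]
gate 0.94 [349.7 226.9] [546.9  -5.3   8. ]
slot 0.96 [372.6 221.2] [596.2   5.2   4. ]
slot 0.73 [296.6 209.6] [454.1  71.1   4. ]
tray 0.56 [345.2 229.7] [538.6  -3.1   0. ]
dish 0.68 [355.  184.5] [591.9 130.1   0. ]
calc 0.75 [405.9 265.9] [ 624.3 -117.8    0. ]
vial 0.74 [304.6 252.8] [449.1 -55.4   8. ]
vial 0.16 [348.2 228.3] [543.2  -8.6   8. ]
lens_a 0.71 [299.2 212.6] [457.3  56.5   8. ]
lens_a 0.68 [296.1 231.2] [442.7   4.5   8. ]
lens_a 0.68 [332.6 267.4] [ 492.2 -101.1    8. ]
lens_a 0.48 [246.5 253.9] [343.3 -35.9   8. ]
```

```bash
cat >> h.py <<'E'
from scipy.spatial.transform import Rotation as Ro
def wrist():
    s=env.state(); p=viewer.grab_frame('wrist')
    T=np.eye(4); T[:3,:3]=Ro.from_euler('xyz',s['ee_rot'],degrees=True).as_matrix(); T[:3,3]=s['ee_pos']
    W=T@np.array(p['mount']); p['R']=W[:3,:3].T; p['t']=-W[:3,:3].T@W[:3,3]
    return p
def proj(p,X):
    c=np.array(p['R'])@np.array(X,float)+p['t']; k=np.array(p['camera_matrix'])@c; return k[:2]/k[2]
E
python3 - <<'E'
from h import *
p=wrist(); save(p,'w0.png')
print(np.round(-p['R'].T@p['t']),np.round(p['R'],2).tolist())
for q,z in (('pen',8),('gate',8),('slot',4),('tray',0),('dish',0),('calc',0),('vial',8),('lens_a',8)):
    for d in spotter.landmark_of(p,q)[:6]:
        print(q,round(d['score'],2),np.round(d['position'],1),np.round(ray(p,d['position'],z),1))
a=cv2.imread('pics/side0.png')[150:310,200:460]
cv2.imwrite('pics/c0.png',cv2.resize(a,None,fx=3,fy=3,interpolation=cv2.INTER_CUBIC))
E
```

```text
[575.  75. 384.] [[1.0, -0.0, -0.0], [0.0, -0.96, 0.26], [-0.0, -0.26, -0.96]]
pen 0.56 [243.4 195.7] [484.7 -14.7   8. ]
gate 0.67 [289.2 186.1] [539.8  -3.    8. ]
slot 0.91 [336.8 176.4] [596.4   8.    4. ]
tray 0.63 [288.9 185.4] [538.7  -3.8   0. ]
dish 0.89 [332.1  70.6] [589.7 125.6   0. ]
calc 0.96 [354.6 272.2] [ 621.7 -119.3    0. ]
vial 0.48 [219.3 227.6] [452.6 -55.    8. ]
lens_a 0.88 [255.  255.2] [494.6 -91.7   8. ]
lens_a 0.77 [213.3 122.4] [456.   70.2   8. ]
lens_a 0.68 [205.5 181.2] [440.9   2.9   8. ]
lens_a 0.6 [131.9 212.4] [348.  -35.6   8. ]
lens_a 0.42 [330.   71.3] [587.1 123.8   8. ]
```

View pics/c0.png

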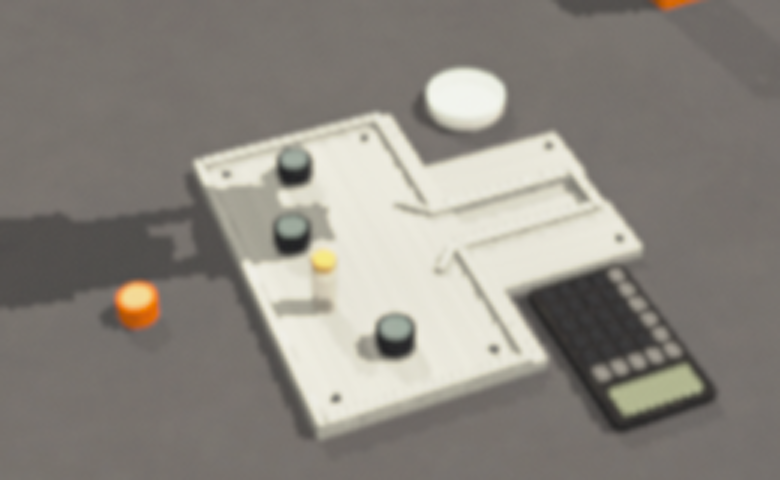

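View pics/w0.png

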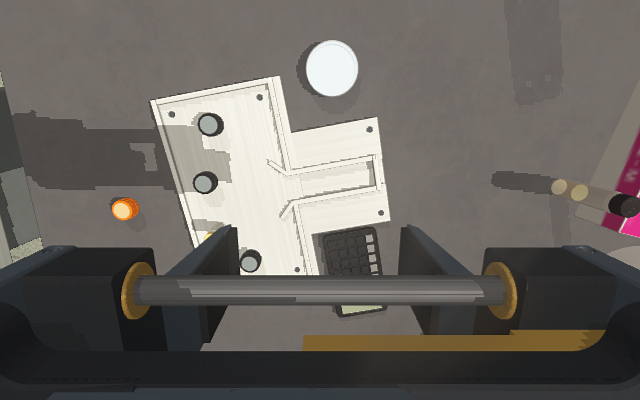

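The lens-like things are three black cells in the pen (wrist pixels (209,125), (205,182) and (250,260)) and one orange one outside the tray at (125,209). The three black ones match the description, and the orange one is the look-alike, so I leave it alone. The vial is at about (213,235), near tray (-90,-31). One enlarged crop will confirm this and give me the tray's exact pose.

Run:
```python
from h import *
a=cv2.imread('pics/w0.png')[70:280,145:405]
cv2.imwrite('pics/c1.png',cv2.resize(a,None,fx=2.8,fy=2.8,interpolation=cv2.INTER_CUBIC))
```

```text
(no output)
```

View pics/c1.png

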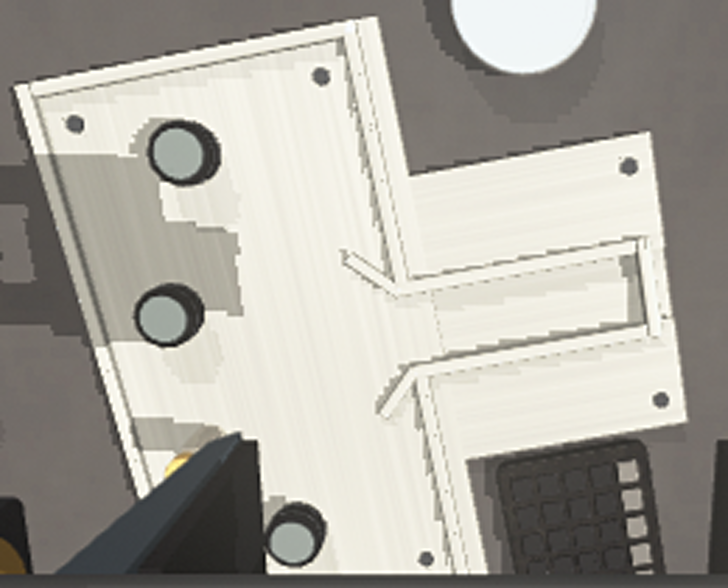

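Run:
```python
from h import *
import json
s=env.state()
K=None
p=wrist()  # same pose
f=lambda u,v,z: ray(p,(145+u/2.8,70+v/2.8),z)[:2]
pts=[((101,15),(638,253)),((101,-15),(648,325)),((0,118),(343,38)),((-125,118),(35,98)),((0,15),(400,297)),((0,-15),(413,366))]
M=np.array([a for a,_ in pts],float); W=np.array([f(*c,13) for _,c in pts])
A,_=cv2.estimateAffinePartial2D(M,W); 
mc=M.mean(0);wc=W.mean(0);U,S,Vt=np.linalg.svd((M-mc).T@(W-wc));R=(U@Vt).T;o=wc-R@mc
print('scale',np.hypot(A[0,0],A[1,0]),'yaw',np.degrees(np.arctan2(R[1,0],R[0,0])),'o',o)
print(np.round(W-(M@R.T+o),1).tolist())
t=lambda w:np.round((w-o)@R,1)
for n,c,z in (('A',(183,152),24),('C',(168,315),24),('B',(297,535),24)):
    w=f(*c,z); print(n,np.round(w,1),t(w))
for c in ('wrist','side'):
    q=p if c=='wrist' else viewer.grab_frame('side')
    for d in spotter.landmark_of(q,'vial')[:1]: print(c,'vial',t(ray(q,d['position'],8)[:2]),d['score'])
    for d in spotter.landmark_of(q,'lens_a')[:4]: print(c,'lens',t(ray(q,d['position'],8)[:2]))
```

```text
scale 0.994678955420635 yaw 10.28168271726904 o [541.02799478  -4.9666122 ]
[[-0.7, 0.3], [-0.6, -0.2], [-0.4, -0.3], [0.9, -0.1], [0.7, 0.1], [0.1, 0.1]]
A [457.7  68.4] [-68.9  87.1]
C [446.    4.5] [-91.9  26.3]
B [492.8 -92.4] [-63.  -77.4]
wrist vial [-96.9 -35.4] 0.65
wrist lens [-194.1    9.2]
wrist lens [-70.1  88.8]
wrist lens [-94.7  23.8]
wrist lens [-64.5 -75.9]
side vial [-96.7 -25.8] 0.46
side lens [-66.5 -73.7]
side lens [-72.2  77.7]
side lens [-202.6   -0.9]
```

Call:
apply_moves(delta_pos=[[-0.8,0,-0.6],[-0.8,0,-0.6],[-0.8,0,-0.6],[-0.8,0,-0.6],[-0.8,0,-0.6],[-0.8,0,-0.6],[-0.8,0,-0.6],[-0.8,0,-0.6]], rot=[[0,0,-0.585],[0,0,-0.585],[0,0,-0.585],[0,0,-0.585],[0,0,-0.585],[0,0,-0.585],[0,0,-0.585],[0,0,-0.585]], hand=[0.15,0.15,0.15,0.15,0.15,0.15,0.15,0.15], newtons=20)

```text
time_s: 2.32
ee_pos: [479.1, 0.0, 142.1]
ee_rot: [180.0, -0.0, 39.6]
force: [0.9, 0.4, 0.9]
gripper_width: 40.6
gripper_force: 0.0
```

Call:
apply_moves(delta_pos=[[-0.57,0.09,-0.6],[-0.57,0.09,-0.6],[-0.57,0.09,-0.6],[-0.57,0.09,-0.6],[-0.57,0.09,-0.6],[-0.57,0.09,-0.6],[-0.57,0.09,-0.6],[-0.57,0.09,-0.6],[-0.57,0.09,-0.6]], rot=[[0,0,-0.582],[0,0,-0.582],[0,0,-0.582],[0,0,-0.582],[0,0,-0.582],[0,0,-0.582],[0,0,-0.582],[0,0,-0.582],[0,0,-0.582]], hand=[0.15,0.15,0.15,0.15,0.15,0.15,0.15,0.15,0.15])

```text
time_s: 3.07
ee_pos: [410.8, 10.8, 70.1]
ee_rot: [180.0, -0.0, -10.0]
force: [0.4, 0.3, 0.1]
gripper_width: 13.5
gripper_force: 0.0
```

Call:
apply_moves(delta_pos=[[0,0,-0.25],[0,0,-0.4],[0,0,-0.454],[0,0,-0.454]], rot=[[0,0,0],[0,0,0],[0,0,0],[0,0,0]], hand=[0.15,0.15,0.15,0.15])

```text
time_s: 3.4
ee_pos: [409.7, 10.8, 14.5]
ee_rot: [180.0, 0.2, -10.1]
force: [0.4, 0.5, -0.1]
gripper_width: 13.7
gripper_force: 0.0
```

```bash
cat >> h.py <<'E'
o=np.array([541.0,-5.0]);a=np.radians(10.28);Rt=np.array([[np.cos(a),-np.sin(a)],[np.sin(a),np.cos(a)]])
T=lambda w:np.round((np.array(w)[:2]-o)@Rt,1)
Wd=lambda t:np.round(o+Rt@np.array(t,float),1)
E
python3 - <<'E'
from h import *
p=wrist(); save(p,'w1.png')
for d in spotter.landmark_of(p,'lens_a')[:5]: print('lens',round(d['score'],2),np.round(d['position']),T(ray(p,d['position'],8)))
for d in spotter.landmark_of(p,'vial')[:2]: print('vial',round(d['score'],2),np.round(d['position']),T(ray(p,d['position'],8)))
E
```

```text
lens 0.85 [499.  68.] [-65.8 -81. ]
lens 0.81 [207. 188.] [-70.2  85.1]
lens 0.59 [323. 191.] [-94.4  24.7]
vial 0.78 [418. 155.] [-93.4 -30.4]
```

View pics/w1.png

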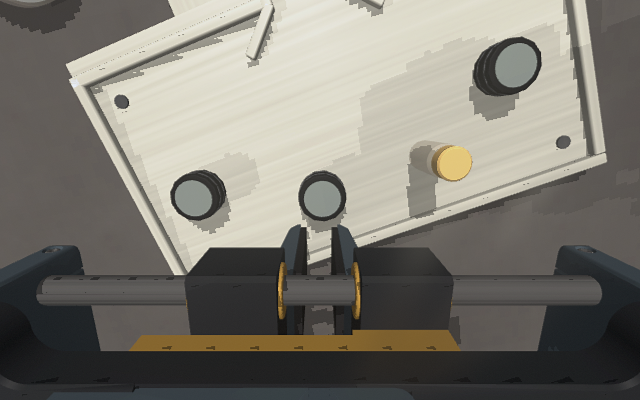

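Call:
apply_moves(delta_pos=[[0.05,-0.009,0],[0.12,-0.022,0],[0.21,-0.038,0],[0.3,-0.054,0],[0.39,-0.071,0],[0.48,-0.087,0],[0.56,-0.101,0],[0.62,-0.112,0],[0.66,-0.12,0],[0.69,-0.125,0]], rot=[[0,0,0],[0,0,0],[0,0,0],[0,0,0],[0,0,0],[0,0,0],[0,0,0],[0,0,0],[0,0,0],[0,0,0]], hand=[0.15,0.15,0.15,0.15,0.15,0.15,0.15,0.15,0.15,0.15])

```text
time_s: 4.38
ee_pos: [493.9, -4.3, 15.3]
ee_rot: [180.0, 0.0, -10.3]
force: [-1.3, 0.5, -0.9]
gripper_width: 13.4
gripper_force: 0.3
```

```bash
cat >> h.py <<'E'
def lens(n=5,c='wrist'):
    p=wrist() if c=='wrist' else viewer.grab_frame(c)
    for d in spotter.landmark_of(p,'lens_a')[:n]: print('lens',round(d['score'],2),np.round(d['position']),T(ray(p,d['position'],8)))
    return p
E
python3 - <<'E'
from h import *
p=lens(); save(p,'w2.png')
E
```

```text
lens 0.97 [317. 206.] [-21.3   1. ]
lens 0.77 [476. 225.] [-64.7 -81.2]
```

View pics/w2.png

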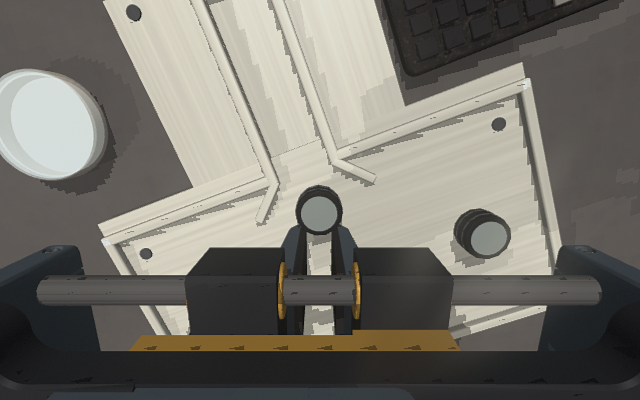

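Call:
apply_moves(delta_pos=[[-0.066,0.012,0],[-0.085,-0.02,0],[-0.085,-0.06,0],[-0.08,-0.0925,0],[-0.075,-0.0925,0],[-0.075,-0.0925,0]], rot=[[0,0,0],[0,0,0.06],[0,0,0.12],[0,0,0.18],[0,0,0.2395],[0,0,0.2395]], hand=[0.15,0.15,0.15,0.15,0.15,0.15])

```text
time_s: 4.98
ee_pos: [483.3, -15.2, 15.5]
ee_rot: [-180.0, 0.0, 10.4]
force: [-0.8, 0.3, -0.5]
gripper_width: 13.6
gripper_force: 0.0
```

Call:
apply_moves(delta_pos=[[0.05,0.009,0],[0.1,0.018,0],[0.15,0.027,0],[0.2,0.036,0],[0.25,0.045,0],[0.3,0.054,0],[0.35,0.063,0],[0.4,0.073,0],[0.45,0.082,0],[0.5,0.091,0]], rot=[[0,0,0],[0,0,0],[0,0,0],[0,0,0],[0,0,0],[0,0,0],[0,0,0],[0,0,0],[0,0,0],[0,0,0]], hand=[0.15,0.15,0.15,0.15,0.15,0.15,0.15,0.15,0.15,0.15])

```text
time_s: 5.82
ee_pos: [545.1, -4.3, 15.4]
ee_rot: [180.0, 0.0, 10.3]
force: [-0.0, 0.1, 1.2]
gripper_width: 13.1
gripper_force: 0.1
```

Run:
```python
from h import *
p=lens(); save(p,'w3.png')
print(T(env.state()['ee_pos']))
```

```text
lens 0.68 [317. 206.] [29.9  1.6]
lens 0.56 [541. 151.] [  61.4 -120.9]
lens 0.4 [442. 346.] [-63.3 -79.2]
[ 4.9 -0.1]
```

View pics/w3.png

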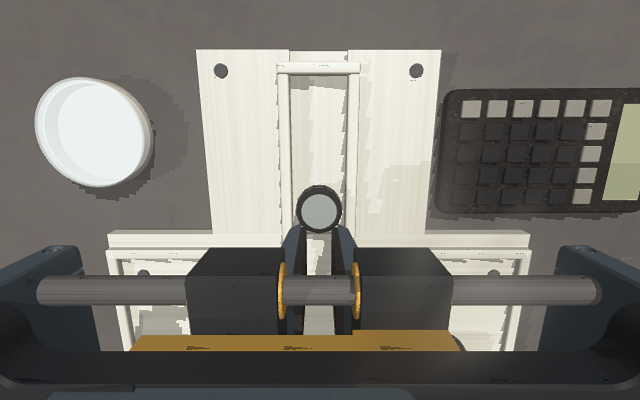

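Call:
apply_moves(delta_pos=[[0.05,0.009,0],[0.1,0.018,0],[0.15,0.027,0],[0.2,0.036,0],[0.25,0.045,0],[0.3,0.054,0],[0.35,0.063,0],[0.4,0.073,0],[0.44,0.08,0],[0.463,0.084,0]], rot=[[0,0,0],[0,0,0],[0,0,0],[0,0,0],[0,0,0],[0,0,0],[0,0,0],[0,0,0],[0,0,0],[0,0,0]], hand=[0.15,0.15,0.15,0.15,0.15,0.15,0.15,0.15,0.15,0.15])

```text
time_s: 6.75
ee_pos: [600.9, 5.8, 15.5]
ee_rot: [180.0, -0.0, 10.3]
force: [0.2, 0.2, 0.2]
gripper_width: 14.0
gripper_force: 0.1
```

Run:
```python
from h import *
p=lens()
s=env.state();print(T(s['ee_pos']),np.round(s['qpos']))
L=np.array([-64.5,-79.5]);g=np.array([-22,0]);d=(g-L)/np.linalg.norm(g-L)
print(d,'start',Wd(L-36*d),'end',Wd(g-26.4*d),'yaw',np.degrees(np.arctan2(d[1],d[0]))+10.28)
```

```text
lens 0.65 [319. 206.] [87.2  0.2]
lens 0.59 [123. 230.] [ 72.7 114.4]
lens 0.45 [314. 332.] [3.5 3.1]
[60.5 -0. ] [ -1.  31. 101.  -0.  48.  79.]
[0.47145165 0.88189191] start [ 480.7 -129. ] end [511.3 -34.1] yaw 72.15143238432718
```

Call:
apply_moves(delta_pos=[[-0.123,-0.022,0],[-0.15,-0.03,0.25],[-0.6,-0.5,0.454],[-0.6,-0.5,0.454],[-0.6,-0.5,0.454],[-0.6,-0.5,0.454],[-0.6,-0.5,0.454],[-0.6,-0.5,0.454]], rot=[[0,0,0],[0,0,0],[0,0,0.36],[0,0,0.36],[0,0,0.36],[0,0,0.36],[0,0,0.36],[0,0,0.36]], hand=[0.15,0.15,0.15,0.15,0.15,0.15,0.15,0.15])

```text
time_s: 7.52
ee_pos: [527.6, -54.6, 70.3]
ee_rot: [180.0, -0.0, 41.2]
force: [0.3, -0.2, -1.1]
gripper_width: 13.5
gripper_force: 0.0
```

Call:
apply_moves(delta_pos=[[-0.394,-0.6225,0],[-0.394,-0.6225,0],[-0.394,-0.6225,0],[-0.394,-0.6225,0],[-0.394,-0.6225,0],[-0.394,-0.6225,0]], rot=[[0,0,0.36],[0,0,0.36],[0,0,0.36],[0,0,0.36],[0,0,0.36],[0,0,0.36]], hand=[0.15,0.15,0.15,0.15,0.15,0.15])

```text
time_s: 8.02
ee_pos: [480.4, -129.3, 70.0]
ee_rot: [-180.0, 0.0, 72.1]
force: [1.0, 0.2, 0.5]
gripper_width: 13.5
gripper_force: 0.0
```

Run:
```python
from h import *
p=lens(); save(p,'w4.png')
s=env.state();print(T(s['ee_pos']),s['ee_pos'],s['ee_rot'])
d=np.array([.4715,.8819])
for k in (30,36,42): print(k,proj(p,[*(Wd(T(s['ee_pos'])+k*d)),24]))
```

```text
lens 0.9 [ 98. 150.] [-195.2    9.2]
lens 0.59 [318. 170.] [-64.  -77.3]
[ -81.5 -111.2] [ 480.67543162 -128.91237122   69.96923757] [ 1.79998587e+02 -1.41851617e-03  7.20273119e+01]
30 [319.15862936 185.58986673]
36 [319.24602203 176.87989093]
42 [319.19310774 168.0879186 ]
```

Call:
apply_moves(delta_pos=[[0,0,-0.25],[0,0,-0.4],[0,0,-0.454],[0,0,-0.454]], rot=[[0,0,0],[0,0,0],[0,0,0],[0,0,0]], hand=[0.15,0.15,0.15,0.15])

```text
time_s: 8.45
ee_pos: [479.8, -128.4, 14.4]
ee_rot: [-179.8, 0.0, 72.1]
force: [-0.9, -0.5, 0.2]
gripper_width: 13.8
gripper_force: 0.0
```

Call:
apply_moves(delta_pos=[[0.02,0.062,0],[0.05,0.155,0],[0.08,0.248,0],[0.11,0.341,0],[0.14,0.434,0],[0.17,0.527,0],[0.2,0.62,0],[0.225,0.698,0],[0.243,0.754,0],[0.255,0.791,0]], rot=[[0,0,0],[0,0,0],[0,0,0],[0,0,0],[0,0,0],[0,0,0],[0,0,0],[0,0,0],[0,0,0],[0,0,0]], hand=[0.15,0.15,0.15,0.15,0.15,0.15,0.15,0.15,0.15,0.15])

```text
time_s: 9.28
ee_pos: [511.6, -33.0, 15.5]
ee_rot: [180.0, 0.0, 72.2]
force: [0.5, -0.7, 0.4]
gripper_width: 14.1
gripper_force: 0.3
```

Run:
```python
from h import *
p=lens(); save(p,'w5.png')
s=env.state();print(T(s['ee_pos']))
```

```text
lens 0.96 [158. 105.] [-70.2  89.4]
lens 0.78 [321. 205.] [-20.3   1.1]
lens 0.6 [496. 112.] [85.3  2.3]
[-34.1 -22.7]
```

View pics/w5.png

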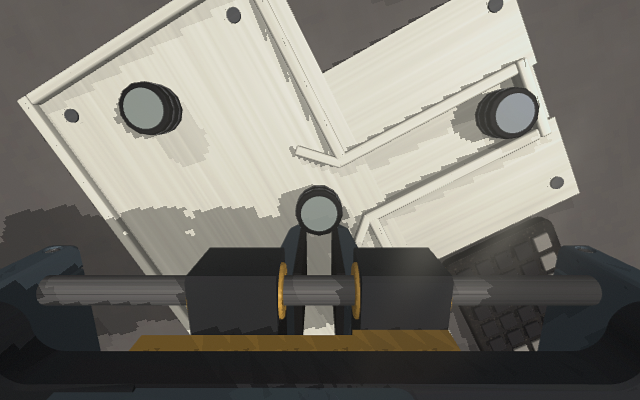

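Call:
apply_moves(delta_pos=[[-0.03,-0.095,0],[-0.03,-0.095,0.25],[-0.12,0.0,0.371],[-0.228,0.156,0.371],[-0.228,0.156,0.371],[-0.228,0.156,0.371],[-0.228,0.156,0.371],[-0.228,0.156,0.371],[-0.228,0.156,0.371],[-0.228,0.156,0.371]], rot=[[0,0,0],[0,0,-0.08],[0,0,-0.72],[0,0,-0.72],[0,0,-0.72],[0,0,-0.72],[0,0,-0.72],[0,0,-0.72],[0,0,-0.72],[0,0,-0.72]], hand=[0.15,0.15,0.15,0.15,0.15,0.15,0.15,0.15,0.15,0.15])

```text
time_s: 10.22
ee_pos: [483.4, -16.7, 60.0]
ee_rot: [180.0, 0.0, 9.9]
force: [-0.1, -0.8, -0.4]
gripper_width: 13.3
gripper_force: 0.0
```

Call:
apply_moves(delta_pos=[[0,0,-0.2],[0,0,-0.33],[0,0,-0.371],[0,0,-0.371]], rot=[[0,0,0],[0,0,0],[0,0,0],[0,0,0]], hand=[0.15,0.15,0.15,0.15])

```text
time_s: 10.55
ee_pos: [482.5, -16.3, 14.4]
ee_rot: [-180.0, 0.2, 10.2]
force: [0.7, 0.0, 0.4]
gripper_width: 13.4
gripper_force: 0.0
```

Call:
apply_moves(delta_pos=[[0.05,0.009,0],[0.1,0.018,0],[0.15,0.027,0],[0.2,0.036,0],[0.25,0.045,0],[0.3,0.054,0],[0.35,0.063,0],[0.4,0.073,0],[0.45,0.082,0],[0.504,0.0915,0]], rot=[[0,0,0],[0,0,0],[0,0,0],[0,0,0],[0,0,0],[0,0,0],[0,0,0],[0,0,0],[0,0,0],[0,0,0]], hand=[0.15,0.15,0.15,0.15,0.15,0.15,0.15,0.15,0.15,0.15])

```text
time_s: 11.38
ee_pos: [544.9, -4.2, 15.4]
ee_rot: [180.0, 0.0, 10.3]
force: [0.3, 0.5, -0.5]
gripper_width: 13.6
gripper_force: 0.1
```

Run:
```python
from h import *
p=lens(); save(p,'w6.png')
s=env.state();print(T(s['ee_pos']))
```

```text
lens 0.82 [319. 102.] [86.3  0.1]
lens 0.68 [318. 203.] [32.1  1.1]
[ 5.  -0.1]
```

Call:
apply_moves(delta_pos=[[0.04,0.007,0],[0.09,0.016,0],[0.14,0.025,0],[0.18,0.033,0],[0.22,0.04,0],[0.247,0.045,0],[0.247,0.045,0]], rot=[[0,0,0],[0,0,0],[0,0,0],[0,0,0],[0,0,0],[0,0,0],[0,0,0]], hand=[0.15,0.15,0.15,0.15,0.15,0.15,0.15])

```text
time_s: 12.07
ee_pos: [575.0, 1.2, 15.5]
ee_rot: [180.0, -0.1, 10.3]
force: [-0.1, 0.3, -0.2]
gripper_width: 13.3
gripper_force: 0.0
```

Run:
```python
from h import *
p=lens()
s=env.state();print(s['ee_pos'],T(s['ee_pos']))
L=np.array([-69.5,87.]);g=np.array([-22,0]);d=(g-L)/np.linalg.norm(g-L)
print(d,Rt@d,'start',Wd(L-36*d),'end',Wd(g-26.4*d),'yaw',np.degrees(np.arctan2(d[1],d[0]))+10.28+180)
```

```text
lens 0.95 [317. 158.] [87.6  1.4]
lens 0.69 [320. 200.] [64.2 -0.2]
[574.05711512   1.07144356  15.43788248] [33.6  0.1]
[ 0.47920551 -0.87770273] [ 0.62814676 -0.77809489] start [434.5  96.2] end [502.8  11.6] yaw 128.91352559850057
```

Call:
apply_moves(delta_pos=[[-0.123,-0.022,0],[-0.15,-0.03,0.25],[-0.6,0.4,0.454],[-0.6,0.4,0.454],[-0.6,0.4,0.454],[-0.6,0.4,0.454],[-0.6,0.4,0.454],[-0.6,0.4,0.454],[-0.6,0.4,0.454],[-0.6,0.4,0.454]], rot=[[0,0,0],[0,0,0],[0,0,0.69],[0,0,0.69],[0,0,0.69],[0,0,0.69],[0,0,0.69],[0,0,0.69],[0,0,0.69],[0,0,0.69]], hand=[0.15,0.15,0.15,0.15,0.15,0.15,0.15,0.15,0.15,0.15])

```text
time_s: 13.0
ee_pos: [501.6, 49.0, 70.1]
ee_rot: [-180.0, 0.0, 67.9]
force: [0.4, 0.8, -0.2]
gripper_width: 13.6
gripper_force: 0.0
```

Call:
apply_moves(delta_pos=[[-0.563,0.393,0],[-0.563,0.393,0],[-0.563,0.393,0],[-0.563,0.393,0],[-0.563,0.393,0],[-0.563,0.393,0],[-0.563,0.393,0],[-0.563,0.393,0],[-0.563,0.393,0],[-0.563,0.393,0]], rot=[[0,0,0.69],[0,0,0.69],[0,0,0.69],[0,0,0.69],[0,0,0.69],[0,0,0.69],[0,0,0.69],[0,0,0.69],[0,0,0.69],[0,0,0.69]], hand=[0.15,0.15,0.15,0.15,0.15,0.15,0.15,0.15,0.15,0.15])

```text
time_s: 13.83
ee_pos: [434.1, 96.1, 70.0]
ee_rot: [-180.0, -0.0, 126.9]
force: [0.0, 0.4, 0.4]
gripper_width: 13.6
gripper_force: 0.0
```

Run:
```python
from h import *
p=lens(); save(p,'w7.png')
s=env.state();print(s['ee_pos'],s['ee_rot'])
for c in ('side','scene'): q=lens(6,c); save(q,c+'7.png')
```

```text
lens 0.77 [132. 271.] [-200.4   15. ]
lens 0.74 [320. 262.] [-71.   88.5]
[434.28801982  96.09499702  70.04198465] [1.79993940e+02 1.19437447e-03 1.26812711e+02]
lens 0.62 [246. 256.] [-2.025e+02  1.000e-01]
lens 0.6 [300. 210.] [-66.9  82.1]
lens 0.47 [374. 221.] [57.  -2.9]
lens 0.42 [386. 218.] [81.6 -6.1]
lens 0.59 [284. 272.] [-206.     2.5]
lens 0.58 [350. 184.] [66.9 -8.4]
lens 0.47 [280. 210.] [-69.3  86.1]
lens 0.34 [346. 185.] [58.9 -2.3]
```

View pics/w7.png

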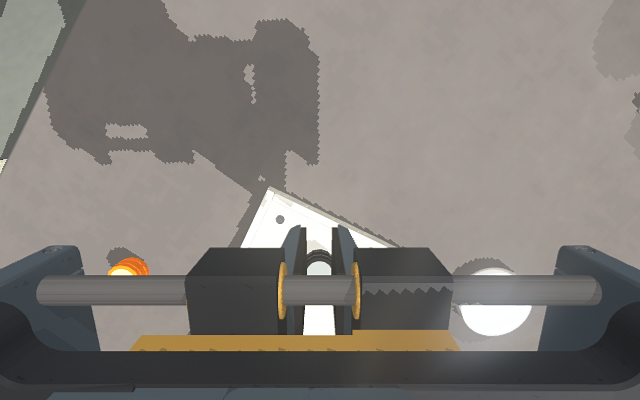

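Call:
apply_moves(delta_pos=[[-0.016,0.019,0],[-0.016,0.019,-0.25],[-0.016,0.019,-0.4],[-0.016,0.019,-0.454],[-0.016,0.019,-0.454]], rot=[[0,0,0.024],[0,0,0.024],[0,0,0.024],[0,0,0.024],[0,0,0.024]], hand=[0.15,0.15,0.15,0.15,0.15])

```text
time_s: 14.55
ee_pos: [431.6, 98.3, 14.5]
ee_rot: [-179.8, -0.1, 128.9]
force: [-0.2, -0.1, 0.8]
gripper_width: 13.7
gripper_force: 0.0
```

Call:
apply_moves(delta_pos=[[0.04,-0.05,0],[0.1,-0.124,0],[0.17,-0.21,0],[0.24,-0.297,0],[0.31,-0.384,0],[0.38,-0.47,0],[0.45,-0.557,0],[0.51,-0.631,0],[0.555,-0.687,0],[0.585,-0.724,0]], rot=[[0,0,0],[0,0,0],[0,0,0],[0,0,0],[0,0,0],[0,0,0],[0,0,0],[0,0,0],[0,0,0],[0,0,0]], hand=[0.15,0.15,0.15,0.15,0.15,0.15,0.15,0.15,0.15,0.15])

```text
time_s: 15.38
ee_pos: [503.7, 10.5, 15.5]
ee_rot: [180.0, 0.0, 128.9]
force: [0.7, -0.3, -0.4]
gripper_width: 13.6
gripper_force: 0.2
```

Run:
```python
from h import *
for c in ('wrist','side','scene'): q=lens(6,c); save(q,c+'8.png')
s=env.state();print(T(s['ee_pos']),s['ee_rot'])
```

```text
lens 0.91 [ 46. 129.] [-195.    12.8]
lens 0.82 [317. 286.] [-23.5   0.4]
lens 0.55 [462. 356.] [84.1  0.7]
lens 0.73 [337. 229.] [-19.5   2.3]
lens 0.56 [374. 218.] [59.9  2.8]
lens 0.54 [246. 256.] [-2.03e+02  1.00e-01]
lens 0.44 [388. 217.] [88.3 -3.8]
lens 0.68 [346. 187.] [55.  -4.9]
lens 0.66 [282. 275.] [-214.4    2.4]
lens 0.6 [350. 179.] [83.4 -2.4]
lens 0.59 [330. 210.] [-24.7  -3.5]
[-35.1  23.6] [-1.79977146e+02 -2.72957038e-02  1.28979577e+02]
```

Call:
apply_moves(delta_pos=[[-0.063,0.078,0],[-0.063,0.078,0.25],[-0.12,0.0,0.371],[-0.162,-0.225,0.371],[-0.162,-0.225,0.371],[-0.162,-0.225,0.371],[-0.162,-0.225,0.371],[-0.162,-0.225,0.371],[-0.162,-0.225,0.371],[-0.162,-0.225,0.371]], rot=[[0,0,0],[0,0,0.08],[0,0,0.714],[0,0,0.714],[0,0,0.714],[0,0,0.714],[0,0,0.714],[0,0,0.714],[0,0,0.714],[0,0,0.714]], hand=[0.15,0.15,0.15,0.15,0.15,0.15,0.15,0.15,0.15,0.15])

```text
time_s: 16.52
ee_pos: [482.3, -14.4, 60.0]
ee_rot: [180.0, -0.0, -169.3]
force: [-0.2, 0.1, 0.5]
gripper_width: 13.7
gripper_force: 0.0
```

Call:
apply_moves(delta_pos=[[0,0,-0.2],[0,0,-0.33],[0,0,-0.371],[0,0,-0.371]], rot=[[0,0,0],[0,0,0],[0,0,0],[0,0,0]], hand=[0.15,0.15,0.15,0.15])

```text
time_s: 16.85
ee_pos: [481.6, -14.6, 14.5]
ee_rot: [179.9, -0.2, -169.6]
force: [-1.1, 0.5, -0.4]
gripper_width: 13.8
gripper_force: 0.0
```

Call:
apply_moves(delta_pos=[[0.05,0.009,0],[0.1,0.018,0],[0.15,0.027,0],[0.2,0.036,0],[0.25,0.045,0],[0.3,0.054,0],[0.35,0.063,0],[0.4,0.073,0],[0.45,0.082,0],[0.508,0.092,0]], rot=[[0,0,0],[0,0,0],[0,0,0],[0,0,0],[0,0,0],[0,0,0],[0,0,0],[0,0,0],[0,0,0],[0,0,0]], hand=[0.15,0.15,0.15,0.15,0.15,0.15,0.15,0.15,0.15,0.15])

```text
time_s: 17.68
ee_pos: [544.7, -4.3, 15.4]
ee_rot: [180.0, -0.0, -169.7]
force: [-1.2, -0.0, -0.9]
gripper_width: 13.5
gripper_force: 0.1
```

Run:
```python
from h import *
for c in ('wrist','side'): q=lens(6,c); save(q,c+'9.png')
s=env.state();print(T(s['ee_pos']),s['ee_rot'])
```

```text
lens 0.85 [319. 326.] [56.1  0.7]
lens 0.75 [318. 284.] [26.5  0.3]
lens 0.61 [249. 254.] [-195.6    3.6]
lens 0.48 [361. 226.] [27.  -8.3]
lens 0.48 [387. 217.] [85.7 -3.7]
lens 0.48 [373. 218.] [58.1  4.2]
[3.3 0.1] [ 1.79988234e+02 -2.82856394e-02 -1.69684636e+02]
```

Call:
apply_moves(delta_pos=[[0.025,0.0045,0],[0.05,0.009,0],[0.05,0.009,0],[-0.08,-0.015,0],[-0.15,-0.03,0.3],[-0.3,-0.06,0.6],[-0.5,-0.1,0.95],[-0.5,-0.1,0.95],[-0.5,-0.1,0.95],[-0.5,-0.1,0.95]], rot=[[0,0,0],[0,0,0],[0,0,0],[0,0,0],[0,0,0],[0,0,0],[0,0,0],[0,0,0],[0,0,0],[0,0,0]], hand=[0.15,0.15,0.15,0.15,0.15,0.15,0.15,0.15,0.15,0.15])

```text
time_s: 18.72
ee_pos: [484.4, -16.4, 129.5]
ee_rot: [-180.0, 0.1, -169.7]
force: [0.0, -0.3, -1.3]
gripper_width: 14.1
gripper_force: 0.0
```

Run:
```python
from h import *
q=lens(6,'side'); save(q,'side10.png')
for n,z in (('vial',8),('dish',0),('calc',0)):
    for d in spotter.landmark_of(q,n)[:1]: print(n,np.round(ray(q,d['position'],z)[:2],1),d['score'])
a=cv2.imread('pics/side10.png')[150:310,200:460]
cv2.imwrite('pics/c10.png',cv2.resize(a,None,fx=3,fy=3,interpolation=cv2.INTER_CUBIC))
```

```text
lens 0.68 [378. 221.] [64.6 -6.3]
lens 0.64 [365. 225.] [35.9 -7.6]
lens 0.61 [388. 214.] [90.7  2.9]
lens 0.6 [245. 258.] [-204.9   -4.8]
vial [457.9 -44.7] 0.55
dish [626.3  18.9] 0.72
calc [ 619.9 -120.3] 0.71
```

View pics/c10.png

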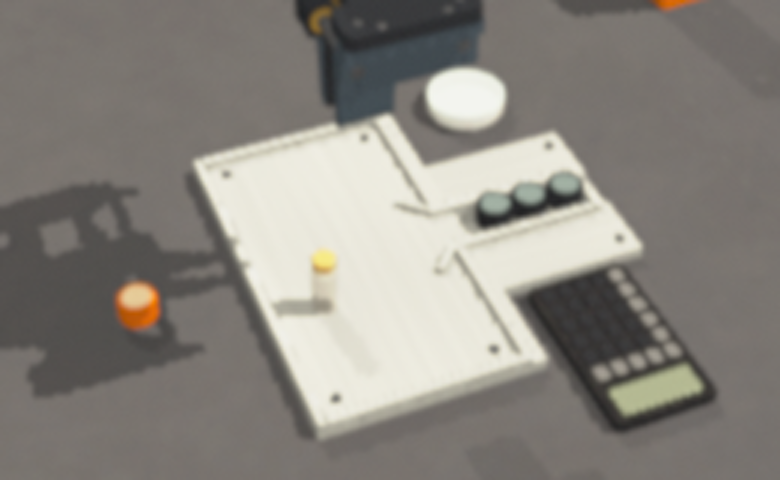

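The crop shows the three lenses in a row in the slot, at crop pixels (494,208), (529,197) and (564,187). The vial at (323,280), the dish, the calculator and the orange decoy are where they were at the start.

```bash
python3 -c "
from workcell import env
print(env.job_done())"
```

```text
the job is handed in; nothing more can be done
None
```

I pushed all three black lenses through the gate; the last picture shows them flat in a row in the slot, with the vial, dish and calculator unmoved, and I handed the job in at about 19 s of the 64 s allowed (no verdict came back).

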